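Shut and lock the toy bin, then turn its sign to the stud-circle face

TASK

The washed baby toys are in the tilt-out bin and ready for use: swing the bin fully shut, then press its lock pin all the way down. Last, spin the leaning wooden sign half a turn on its post so that the face with the circle of raised studs, not the one with the three raised bars, looks up and away from the robot, square on its stand, and let go. Leave the other things where they stand.

Things in the scene. Friction and masses are not known exactly. Their poses are not given: they have to be found in the camera images.
- bin_unit: Fixed stainless steel housing of the tilt-out bin, 120 mm deep (x), 210 mm wide (y) and 165 mm high, plus the pin bracket at its +y side (top of the bracket 206 mm high, reaching y = +147 mm). Origin on the work surface; the unit's own -x is its front, towards the robot, turned by a small yaw. The bin's pivot axis runs along the unit's y at x = 0, z = 30 mm; the pin's upright axis is at x = 0, y = +125 mm.
- bin (a joint): Angle of the cream plastic tilt-out bin about its low front pivot: 0 is fully shut against its stop, positive (up to 0.75) leans out towards the unit's front. It starts leaning out. Light friction holds it there; a push of a few newtons on the front of its top lip, towards the unit's +x, shuts it, and when nearly shut its own weight keeps it shut.
- bin_lip (a point): Middle of the top edge of the bin's front panel (moves with the bin). The lip is a rolled edge 12 mm thick and 196 mm long along the unit's y, 186 mm above the work surface when shut; the panel below is 6 mm thick and 150 mm high, and its front face lies 3 mm in front (unit -x) of this point, the lip's own front 6 mm in front. Shut, this point lies at x = -3 mm, y = 0 in the unit's frame.
- pin (a joint): Travel of the captive steel lock pin: 0 is raised (start), 0.026 m is fully down. Pushing straight down on its head with about 4 N moves it, and it stays where it is left. Down, its rod stands in front of a small steel ear on the bin and blocks it from opening; with the bin open it can be pushed down too but then blocks the bin from shutting.
- pin_top (a point): Centre of the top of the pin's round head (24 mm across, 12 mm thick, dark steel): 246 mm above the work surface when raised, 220 mm when fully down.
- sign_stand: Fixed steel stand of the sign: base plate 160 x 110 x 12 mm, turned by a small yaw. Origin on the work surface. Its post leans 0.61 rad (35 degrees) from vertical, its top towards the stand's own -x (towards the robot); the sign's axis starts at x = +40 mm, z = 12 mm in the stand's frame and runs in the direction (-sin 0.61, 0, cos 0.61).
- sign (a joint): Angle of the sign about the leaning post's axis, right-handed about the axis pointing up. At 0 the face with three raised bars looks up and to the stand's +x (away from the robot), square on its stand; at +3.14 or -3.14 the face with the circle of eight raised studs does, square. It starts within 0.4 of 0, may be turned either way (stops at 3.7 and -3.7) and light friction (0.04 N m) holds it where it is left.
- sign_top (a point): Centre of the sign's top edge, on the turning axis (does not move as it turns), 175 mm along the axis from the axis's start. The sign is a pale wooden plate 100 mm wide, 105 mm tall and 10 mm thick; its upper 40 mm is plain on both faces and can be pinched from the top edge along the leaning axis; the dark wood bars (56 mm long) and the circle of studs (54 mm across) stand 3 to 4 mm proud lower down. Nothing joins the plate at its top or sides.
- teether_mid (a point): Bystander, to be left alone: red silicone teething ring, 72 mm across, 14 mm thick, loose; this point is its centre, half-way up.
- turtle_mid (a point): Bystander, to be left alone: wooden turtle rattle, 80 mm long, 44 mm high, loose; this point is its centre, half-way up.
- cup_mid (a point): Bystander, to be left alone: clear plastic cup, 68 mm across, 85 mm high, loose; this point is its centre, half-way up.
- dish_mid (a point): Bystander, to be left alone: small white ceramic dish, 90 mm across, 28 mm high, loose; this point is its centre, half-way up.
- bottle_mid (a point): Bystander, to be left alone: clear bottle with a white cap, 56 mm across, 140 mm high, loose; this point is its centre, half-way up.
- jar_mid (a point): Bystander, to be left alone: glass jar with a metal lid, 64 mm across, 80 mm high, loose; this point is its centre, half-way up.
Not all that is in view belongs to the job. What is shaped like the sign_stand but blue, green or red is not meant.

How it is judged:
By the outcome, as a careful person would: the job done as asked, in the order asked, and still so for the second after the job is handed in, with the robot touching nothing.
It also fails if it takes over 72 s, if anything falls off the work surface, if the arm or the gripper's body presses on something with over 40 N, if the wrist force passes 120 N, or if a joint passes its speed limit or range.

ROBOT

A 6-joint arm with a two-finger parallel gripper is mounted at the origin on the work surface. World frame = base frame: x ahead of the robot, y to its left, z up, the work surface at z = 0. Lengths are in mm, angles in degrees, forces in N, time in s.
With the tool pointing down it reaches from about 275 to 750 mm from the base axis. Payload 10.2 kg.
Tool frame: the origin (TCP) lies at the centre of the arm's flange, where the gripper is bolted on; the fingertips stand 173 mm ahead of it and the grasp point (between the pads) lies 155 mm ahead of it; z points along the fingers, y is the direction in which the jaws open and shut (so a half turn about z gives the same grasp; the last joint's range is limited). The gripper opens to 85 mm and grips with 20 to 120 N. Pads are 22 mm wide; open, the fingers measure 114 mm over their backs; the gripper's body (76 mm by 85 mm) begins 54 mm behind the grasp point. The pads swing forward as they close: fully open they stand 13 mm farther back than shut.
Start: joints at [-83.961, 17.928, 85.812, -0, 76.261, -12.8], TCP at [169.514, -496.888, 404.694] pointing down, gripper open.
Joint ranges: [-168.41, 168.41], [-55.51, 124.54], [10.69, 146.95], [-70.63, 250.63], [1, 178], [-165.06, 165.06]. Speed limits (degrees/s): [136.94, 136.94, 172.46, 180, 180, 180].

INTERFACE

Orientations are given as [roll, pitch, yaw] about the fixed x, y, z axes, in that order (R = Rz(yaw) Ry(pitch) Rx(roll)).
In Python, from plant import r gives the robot as it stands.
- The arm moves only by the tool step_arm, never from a script. Its argument "motion" is a list of rows, each a list of 7 numbers: the finger opening in m, from 0 to 0.0854, then the shift along the world's x, y, z in m, then the turn, a rotation vector about the world's x, y, z in rad. In form: [[jaw, tx, ty, tz, ax, ay, az], ...]. A call has 1 to 8 rows; each row is the pose to reach, as a shift and turn from the pose commanded when the call began; what a row does not reach only later rows make up. A row lasts 1/12 s, in which the tool goes at most 41.7 mm and 7.16 degrees, less where a joint would pass 70% of its speed; a pose out of reach is approached as far as the arm can. A call with a gripper value outside its range is refused whole. The fingers move at their own pace and stop on an object; the grip force is fixed at half the most. Time passes only in rows, so rows that repeat a pose let the fingers close. It gives the time, the measured TCP pose, the force and the opening at its end, in the units of the state.
- r.state(): the state, without advancing time (a new reading comes with each control period).
- r.read_camera(name): name is "scene" or "top"; returns (picture, depth): 480x640x3 uint8, blue, green, red; 480x640 float32, mm along the optical axis (not along the pixel's ray), 0 where there is no reading.
- r.camera_model(name): a dict with "fx", "fy", "cx", "cy" (pixels), "cam_to_world" (4x4, takes a point from camera to world coordinates). Camera axes: x right, y up, looking along -z (the intrinsics and any distortion apply to the point x, -y, -z); pixel columns grow to the right and rows downward; lengths in mm; the calibration is good to about 2 mm. A picture is of the moment at which its call begins. camera_model takes no time and is no camera call.
- r.hand_in(): hands the job in, once; it reports no verdict.
The state is a dict: "t": time; "qpos": joint angles; "qd": joint speeds; "joint_efforts": joint torques, N m; "position": TCP position; "tool_rot": TCP orientation; "force": force on the tool from outside, world axes, zero at the start; "moment": the same for the moment, N m; "opening": opening from 0.0 (shut) to 1.0 (fully open).
Only numpy, scipy, OpenCV 4.12 (cv2) and the standard library are available. Lean on these libraries where they do the work, as an engineer would, in place of code of your own. Each camera call takes 0.05 s, during which the arm holds its last target.

## Working session

There is one attempt and no reset: what is moved stays moved. The work goes in short steps, Python scripts to look and compute and a tool call to move; the robot and the scene stay as the last step left them, time stands still between calls to the robot, and variables do not carry over. Pictures are saved under pics/ and viewed, and the job is handed in when it is done.

Besides the shell and the picture viewer there is one more tool, called after "Call:" by a JSON object that holds its "api" and its "payload", one argument or row to a line. step_arm: Moves the arm, as the interface text tells. Its arguments: {"type":"object","properties":{"motion":{"type":"array","items":{"type":"array","items":{"type":"number"}}}},"required":["motion"]}

```bash
mkdir -p pics; ls; python3 - <<'E'
from plant import r
import cv2,numpy as np
for n in("scene","top"):
    p,d=r.read_camera(n); cv2.imwrite(f"pics/{n}0.png",p); np.save(f"{n}0.npy",d)
    print(n,{k:np.round(v,4).tolist() for k,v in r.camera_model(n).items()})
print(r.state())
E
```

```text
pics
scene {'fx': 457.1598, 'fy': 457.1598, 'cx': 315.8521, 'cy': 240.2119, 'cam_to_world': [[0.8706, -0.3459, 0.35, 837.7854], [0.4918, 0.6351, -0.5957, -671.4227], [-0.0162, 0.6907, 0.723, 908.6899], [0.0, 0.0, 0.0, 1.0]]}
top {'fx': 624.0132, 'fy': 624.0132, 'cx': 323.0148, 'cy': 235.1238, 'cam_to_world': [[0.0228, 0.9838, -0.1778, 177.5863], [-0.9997, 0.0228, -0.0018, -67.9926], [0.0023, 0.1778, 0.9841, 1632.6068], [0.0, 0.0, 0.0, 1.0]]}
{'t': 0.1, 'qpos': array([-8.39617865e+01,  1.79568639e+01,  8.58489513e+01,  1.06659225e-03,
        7.62609222e+01, -1.28007330e+01]), 'qd': array([ 0.09771692, -0.15213986, -0.17023084, -0.06084385,  0.04323542,
       -0.03868735]), 'joint_efforts': array([ 1.64962283e-03, -4.12902188e+01, -2.60143644e+01, -2.75300472e-04,
        3.01452725e-03,  1.00634330e-05]), 'position': array([ 169.50677567, -496.85331577,  404.19123109]), 'tool_rot': array([-1.79935151e+02, -1.57964285e-02,  1.88386837e+01]), 'force': array([ 0.70894952, -0.33935321,  0.13836184]), 'moment': array([-0.04752069,  0.0039982 ,  0.06079923]), 'opening': 1.002651776041829}
```

View pics/scene0.png

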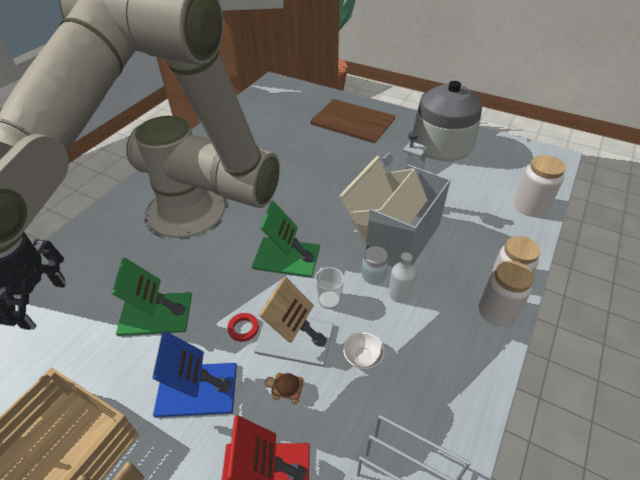

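View pics/top0.png

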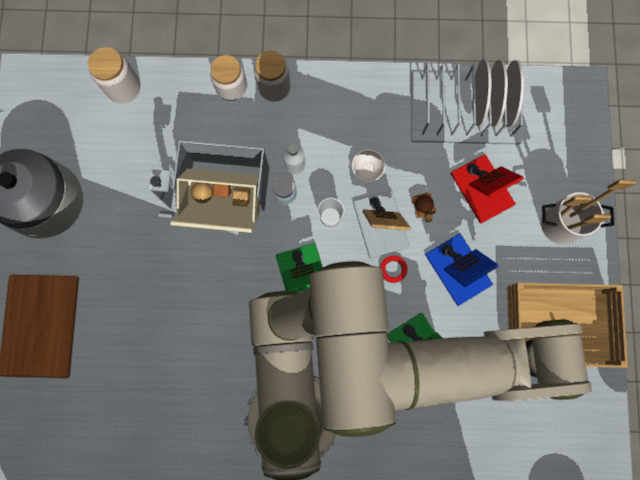

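The scene picture shows the open bin at (400,200), its pin at (413,140), and the wooden sign at (290,310) on its pale stand. The top view puts the bin at (220,190), the pin at (157,182) and the sign at (385,220). I'll zoom in on both and measure.

```bash
cat > h.py <<'E'
import numpy as np,cv2
from plant import r
def cloud(n,d):
    m=r.camera_model(n); v,u=np.mgrid[0:480,0:640]
    P=np.stack([(u-m['cx'])/m['fx']*d,-(v-m['cy'])/m['fy']*d,-d,np.ones_like(d)],-1)
    W=(P@np.array(m['cam_to_world']).T)[...,:3]; W[d==0]=np.nan
    return W
def proj(n,p):
    m=r.camera_model(n); c=np.linalg.inv(m['cam_to_world'])@np.r_[p,1]
    return m['cx']+m['fx']*c[0]/-c[2], m['cy']-m['fy']*c[1]/-c[2]
def crop(n,p,box,out,f=4):
    x0,y0,x1,y1=box; cv2.imwrite(out,cv2.resize(p[y0:y1,x0:x1],None,fx=f,fy=f,interpolation=cv2.INTER_CUBIC))
E
python3 - <<'E'
from h import *
s=cv2.imread('pics/scene0.png');t=cv2.imread('pics/top0.png')
a=cv2.resize(s[110:310,320:470],None,fx=3,fy=3);b=cv2.resize(t[125:275,145:265],None,fx=4,fy=4)
b=cv2.resize(t[130:280,140:430],None,fx=2.7,fy=2.7)
cv2.imwrite('pics/a.png',a);cv2.imwrite('pics/b.png',b)
crop('scene',s,(220,250,410,400),'pics/c.png',4)
W=cloud('top',np.load('top0.npy'));S=cloud('scene',np.load('scene0.npy'))
m=W[...,2]
def st(n,C,box):
    x0,y0,x1,y1=box
    q=C[y0:y1,x0:x1].reshape(-1,3);q=q[~np.isnan(q[:,0])]
    return q
for z in range(-5,5,2): print(z,(abs(m-z)<1).sum())
# pin head
for n,C,b in(('top',W,(145,170,172,195)),('scene',S,(400,125,430,160))):
    q=st(n,C,b); h=q[q[:,2]>225]; print(n,len(h),h.mean(0) if len(h) else '',q[:,2].max())
# sign wood mask
E
```

```text
-5 13015
-3 23062
-1 32220
1 33961
3 28296
top 91 [544.93309879 321.51538986 245.15312977] 252.48906670892256
scene 75 [549.64485175 318.97418402 241.05419076] 247.79341812670475
```

View pics/a.png

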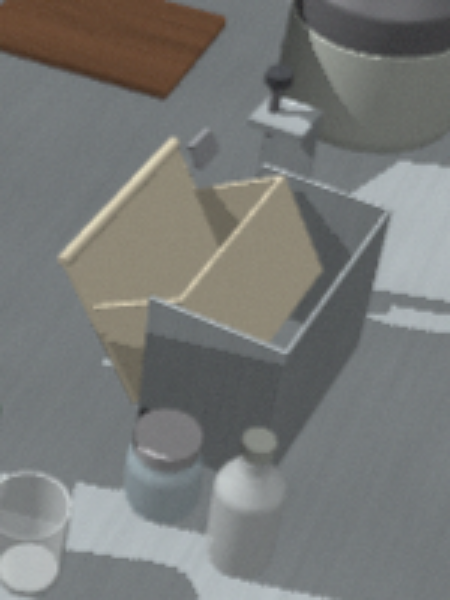

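View pics/b.png

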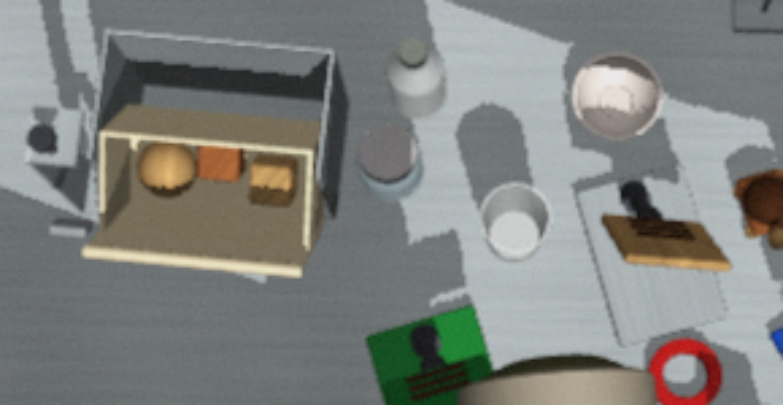

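View pics/c.png

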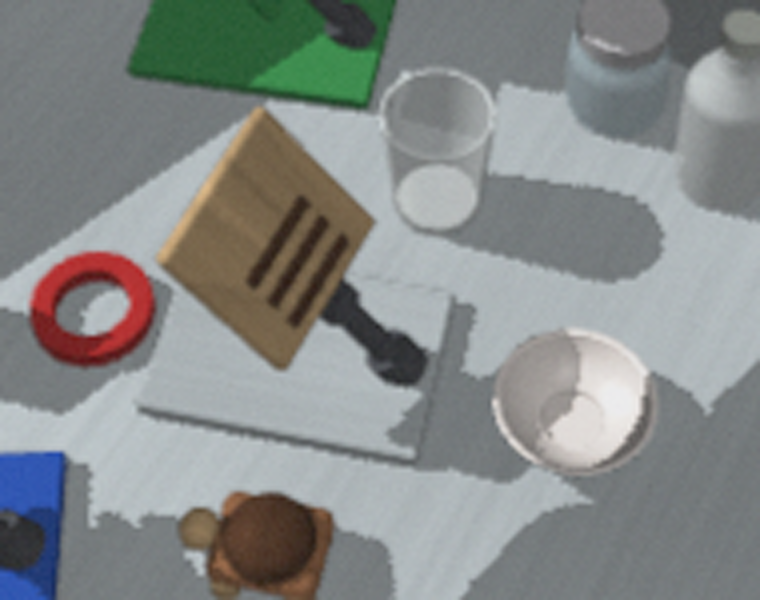

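```bash
cat >> h.py <<'E'
def atz(n,u,v,z):
    m=r.camera_model(n);T=np.array(m['cam_to_world']);d=T[:3,:3]@np.array([(u-m['cx'])/m['fx'],-(v-m['cy'])/m['fy'],-1]);return T[:3,3]+d*(z-T[2,3])/d[2]
E
python3 - <<'E'
from h import *
from scipy.optimize import least_squares
b=lambda u,v:(u/2.7+140-.3,v/2.7+130-.3)
c=lambda u,v:(u/4+220-.4,v/4+250-.4)
a=lambda u,v:(u/3+320-.3,v/3+110-.3)
for nm,cam,f,uv,z in [('rimTL','top',b,(107,33),165),('rimTR','top',b,(333,50),165),('rimback scene L','scene',a,(388,213),165),('rim scene R','scene',a,(286,352),165),('rim sc','scene',a,(152,300),165),('pin top','top',b,(41,136),246),('pin sc','scene',a,(278,73),246),
 ('plate TL','top',b,(575,187),12),('TR','top',b,(686,165),12),('BR','top',b,(727,317),12),('BL','top',b,(622,345),12),
 ('sc1','scene',c,(137,406),12),('sc2','scene',c,(414,459),12),('sc3','scene',c,(453,293),12)]:
    print(nm,cam,np.round(f(*uv),1),np.round(atz(cam,*f(*uv),z),1))
S=cloud('scene',np.load('scene0.npy'));W=cloud('top',np.load('top0.npy'))
for n,C,img in(('scene',S,cv2.imread('pics/scene0.png')),('top',W,cv2.imread('pics/top0.png'))):
    hsv=cv2.cvtColor(img,cv2.COLOR_BGR2HSV)
    box=(258,275,316,345) if n=='scene' else (360,205,415,232)
    m=np.zeros((480,640),bool);m[box[1]:box[3],box[0]:box[2]]=1
    w=m&(hsv[...,0]>8)&(hsv[...,0]<25)&(hsv[...,1]>70)&(hsv[...,2]>80)&(C[...,2]>25)
    q=C[w];q=q[~np.isnan(q[:,0])];ce=np.median(q,0)
    for _ in range(5):
        u,s,vt=np.linalg.svd(q-q.mean(0),full_matrices=False);e=(q-q.mean(0))@vt[2];q=q[abs(e)<max(4,1.5*e.std())]
    nn=vt[2]*np.sign(vt[2][2]);print(n,len(q),q.mean(0).round(1),'normal',nn.round(3),'rms',e.std().round(2),'z',q[:,2].min(),q[:,2].max())
# pin/lip etc.
    box=(335,150,400,200) if n=='scene' else (168,215,258,233)
    m[:]=0;m[box[1]:box[3],box[0]:box[2]]=1
    w=m&(hsv[...,0]>8)&(hsv[...,0]<32)&(hsv[...,1]>25)
    q=C[w];print('lip',n,len(q));
    q=q[q[:,2]>140]
    if len(q): print(q.mean(0),q.min(0),q.max(0))
E
```

```text
rimTL top [179.3 141.9] [667.1 292.7 165. ]
rimTR top [263.  148.2] [655.8  86.6 165. ]
rimback scene L scene [449.  180.7] [673.  286.5 165. ]
rim scene R scene [415. 227.] [657.8  87.  165. ]
rim sc scene [370.4 209.7] [542.8  91.8 165. ]
pin top top [154.9 180.1] [547.5 323.  246. ]
pin sc scene [412.4 134. ] [549.2 320.2 246. ]
plate TL top [352.7 199. ] [ 570.3 -141.8   12. ]
TR top [393.8 190.8] [ 595.2 -251.4   12. ]
BR top [409.  247.1] [ 443.7 -291.8   12. ]
BL top [370.1 257.5] [ 413.8 -189.7   12. ]
sc1 scene [253.8 351.1] [ 450. -293.   12.]
sc2 scene [323.1 364.4] [ 599.3 -247.1   12. ]
sc3 scene [332.8 322.8] [ 568.2 -143.9   12. ]
scene 1587 [ 497.6 -223.9  119.5] normal [ 0.835 -0.129  0.535] rms 1.41 z 63.9584957275398 166.5323376921242
lip scene 1633
[482.42011376 196.95133645 154.40544828] [449.46625986 102.97327742 140.00919623] [581.60150726 301.62089496 166.5775155 ]
top 422 [ 487.8 -222.2  132.4] normal [ 0.83  -0.132  0.542] rms 1.41 z 65.61925910527316 170.0621084426375
lip top 1206
[461.3761248  203.65890798 157.72300069] [445.87442728 105.30143328 140.05557737] [479.25616191 301.10687656 173.17510276]
```

Unit yaw is about −3.5°, with its origin near (541,197). The pin is at (548,322). The stand centre is near (507,−218) with yaw of about 16°, and the sign angle is about −0.36. I'll start with the bin.

Call:
{"api": "step_arm", "payload": {
  "motion": [
    [0,0.23,0.7,0,0,0,-0.39],
    [0,0.23,0.7,0,0,0,-0.39],
    [0,0.23,0.7,0,0,0,-0.39],
    [0,0.23,0.7,0,0,0,-0.39],
    [0,0.23,0.7,0,0,0,-0.39],
    [0,0.23,0.7,0,0,0,-0.39],
    [0,0.23,0.7,0,0,0,-0.39],
    [0,0.23,0.7,0,0,0,-0.39]
  ]
}}

```text
t: 0.77
position: [273.4, -178.2, 404.5]
tool_rot: [-180.0, -0.0, -3.6]
force: [1.4, 0.1, 0.8]
opening: -0.003
```

Call:
{"api": "step_arm", "payload": {
  "motion": [
    [0,0.125,0.385,0,0,0,0],
    [0,0.125,0.385,0,0,0,0],
    [0,0.125,0.385,0,0,0,0],
    [0,0.125,0.385,0,0,0,0],
    [0,0.125,0.385,0,0,0,0],
    [0,0.125,0.385,0,0,0,0],
    [0,0.125,0.385,0,0,0,0],
    [0,0.125,0.385,0,0,0,0]
  ]
}}

```text
t: 1.43
position: [376.3, 139.3, 404.6]
tool_rot: [180.0, -0.0, -3.5]
force: [1.4, -1.3, 0.7]
opening: -0.003
```

```bash
python3 - <<'E'
from h import *
s=r.state();print(s['t'],s['position'],s['qpos'],s['force'])
p,d=r.read_camera('top');crop('top',p,(120,100,320,250),'pics/d.png',4)
W=cloud('top',d)
for v in range(205,236,4): print(v,[ (int(W[v,u,0]),int(W[v,u,1]),int(W[v,u,2])) for u in (180,200,240)if d[v,u]>0])
E
```

```text
1.4333 [376.34891837 139.33058913 404.63832964] [ 3.47040366e+00  1.99763117e+00  1.04983926e+02 -4.69801792e-03
  7.30075535e+01  9.69401069e+01] [ 1.44136181 -1.32050265  0.68079408]
205 [(517, 290, 125), (538, 258, 38), (531, 148, 80)]
209 [(508, 291, 119), (523, 253, 58), (529, 153, 41)]
213 [(501, 293, 107), (507, 247, 84), (418, 88, 507)]
217 [(406, 195, 517), (408, 160, 511), (408, 85, 521)]
221 [(397, 193, 524), (400, 158, 517), (399, 84, 528)]
225 [(388, 190, 534), (391, 157, 523), (391, 83, 531)]
229 [(381, 190, 533), (383, 155, 527), (384, 83, 532)]
233 [(374, 189, 534), (375, 155, 528), (375, 82, 537)]
```

View pics/d.png

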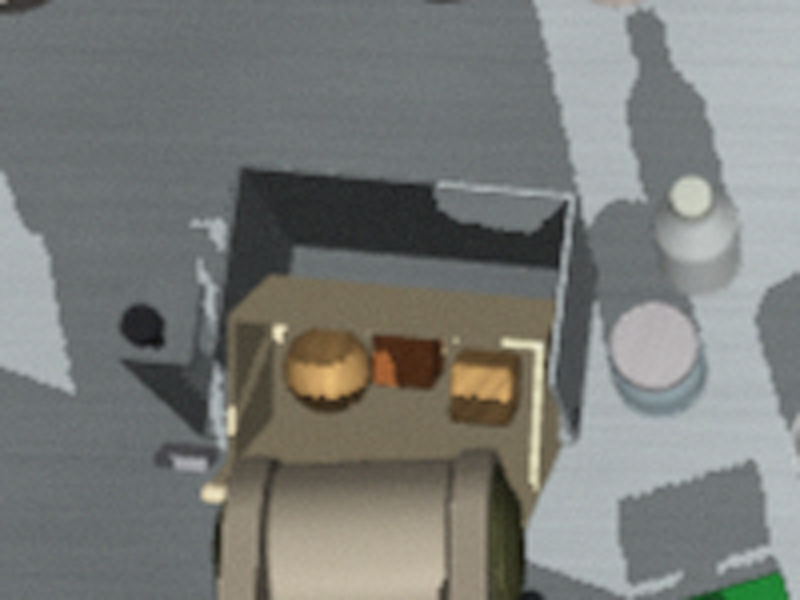

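The close-up shows the bin still open, its lip hidden under the wrist at about (370,500). The pin is at (142,325) in the crop. Next I lower the fingers in front of the lip and push.

Call:
{"api": "step_arm", "payload": {
  "motion": [
    [0,0.009,0.04,-0.01,0,0,0],
    [0,0.009,0.067,-0.04,0,0,0],
    [0,0.009,0.067,-0.08,0,0,0],
    [0,0.009,0.067,-0.092,0,0,0],
    [0,0.04,0.065,-0.092,0,0,0],
    [0,0.055,0.064,-0.092,0,0,0],
    [0,0.07,0.063,-0.092,0,0,0],
    [0,0.085,0.062,-0.092,0,0,0]
  ]
}}

```text
t: 2.15
position: [462.1, 198.7, 312.2]
tool_rot: [180.0, 0.1, -3.5]
force: [-2.1, -1.0, 1.6]
opening: -0.0
```

Call:
{"api": "step_arm", "payload": {
  "motion": [
    [0,0.01,-0.001,0,0,0,0],
    [0,0.02,-0.001,0,0,0,0],
    [0,0.03,-0.002,0,0,0,0],
    [0,0.038,-0.002,0,0,0,0],
    [0,0.045,-0.003,0,0,0,0],
    [0,0.05,-0.003,0,0,0,0]
  ]
}}

```text
t: 2.65
position: [512.1, 195.6, 312.5]
tool_rot: [180.0, 0.0, -3.5]
force: [0.0, -0.4, -0.6]
opening: -0.006
```

Call:
{"api": "step_arm", "payload": {
  "motion": [
    [0,0.003,0,0,0,0,0],
    [0,0.005,0,0,0,0,0],
    [0,0.007,0,0,0,0,0],
    [0,0.009,0,0,0,0,0],
    [0,0.009,0,0,0,0,0]
  ]
}}

```text
t: 3.07
position: [518.7, 196.1, 312.5]
tool_rot: [179.9, 0.5, -3.5]
force: [-20.0, -2.4, 9.6]
opening: -0.003
```

```bash
python3 - <<'E'
from h import *
s=r.state();print(s['t'],s['position'],s['qpos'],s['force'])
p,d=r.read_camera('top');q,e=r.read_camera('scene')
a=cv2.resize(p[110:260,130:290],(400,375));b=cv2.resize(q[90:270,320:470],(375,450))
o=np.zeros((450,775,3),np.uint8);o[:375,:400]=a;o[:,400:]=b;cv2.imwrite('pics/e.png',o)
E
```

```text
3.0667 [518.72191995 196.06949604 312.5374901 ] [8.59895036e+00 2.66329392e+01 8.76795281e+01 5.84009630e-03
 6.61986934e+01 1.02060426e+02] [-20.04917706  -2.4317721    9.64426281]
```

View pics/e.png

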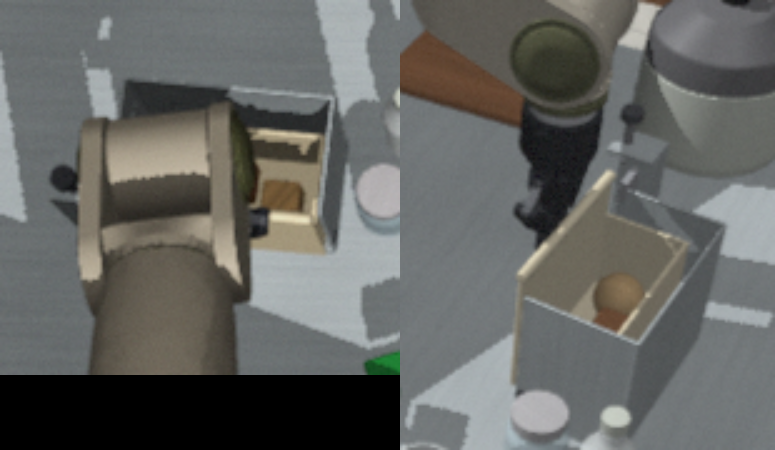

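The bin is shut against its stop: about 20 N of reaction, and the lip is flush with the housing front. Now the pin.

Call:
{"api": "step_arm", "payload": {
  "motion": [
    [0,-0.03,0,0,0,0,0],
    [0,-0.03,0,0.04,0,0,0],
    [0,-0.03,0,0.08,0,0,0],
    [0,-0.03,0.02,0.12,0,0,0],
    [0,-0.01,0.05,0.14,0,0,0],
    [0,0.01,0.085,0.14,0,0,0],
    [0,0.028,0.12,0.14,0,0,0],
    [0,0.028,0.125,0.14,0,0,0]
  ]
}}

```text
t: 3.83
position: [549.8, 324.9, 450.6]
tool_rot: [-180.0, 0.1, -3.3]
force: [-0.3, -0.7, -0.7]
opening: -0.003
```

```bash
python3 - <<'E'
from h import *
s=r.state();print(s['t'],s['position'],s['qpos'],s['force'])
p,d=r.read_camera('top');q,e=r.read_camera('scene')
a=cv2.resize(p[110:260,130:290],(400,375));b=cv2.resize(q[70:250,340:490],(375,450))
o=np.zeros((450,775,3),np.uint8);o[:375,:400]=a;o[:,400:]=b;cv2.imwrite('pics/f.png',o)
for z in(246,279): print(proj('scene',[548.5,321,z]))
E
```

```text
3.8333 [549.82552531 324.91399817 450.56538798] [2.00803340e+01 3.17386949e+01 5.87082989e+01 6.12429805e-02
 8.96281201e+01 1.13423508e+02] [-0.34554477 -0.70503619 -0.70826332]
(np.float64(412.21995129401836), np.float64(133.80943425443388))
(np.float64(414.0098416475357), np.float64(122.51837723642079))
```

View pics/f.png

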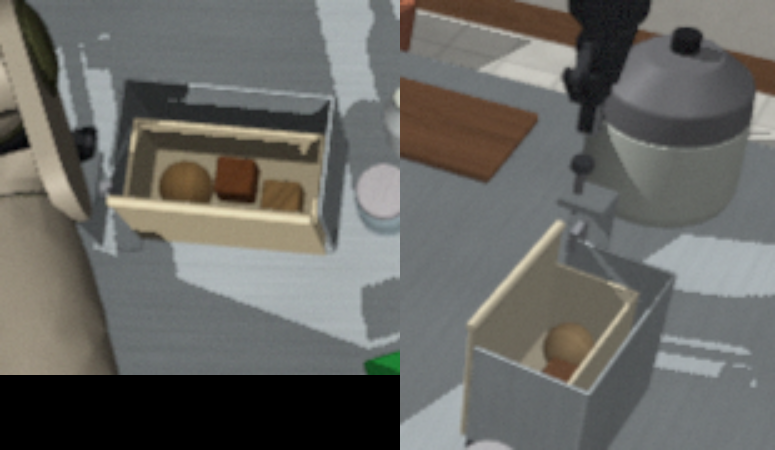

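The fingertips, at (587,128), are right above the pin head at (583,162), and the bin stays shut by itself. Pressing down.

Call:
{"api": "step_arm", "payload": {
  "motion": [
    [0,-0.001,-0.004,-0.015,0,0,0],
    [0,-0.001,-0.004,-0.025,0,0,0],
    [0,-0.001,-0.004,-0.032,0,0,0],
    [0,-0.001,-0.004,-0.038,0,0,0],
    [0,-0.001,-0.004,-0.044,0,0,0],
    [0,-0.001,-0.004,-0.05,0,0,0],
    [0,-0.001,-0.004,-0.054,0,0,0],
    [0,-0.001,-0.004,-0.054,0,0,0]
  ]
}}

```text
t: 4.6
position: [547.6, 316.7, 397.9]
tool_rot: [180.0, 0.0, -3.5]
force: [-0.1, -0.0, 0.2]
opening: 0.003
```

Call:
{"api": "step_arm", "payload": {
  "motion": [
    [0,0,0,-0.002,0,0,0],
    [0,0,0,-0.004,0,0,0],
    [0,0,0,-0.006,0,0,0],
    [0,0,0,-0.006,0,0,0]
  ]
}}

```text
t: 4.93
position: [547.4, 316.9, 393.5]
tool_rot: [-180.0, -0.1, -3.5]
force: [-2.5, -0.9, 5.6]
opening: -0.004
```

Call:
{"api": "step_arm", "payload": {
  "motion": [
    [0,0,0.003,-0.002,0,0,0],
    [0,0,0.003,-0.004,0,0,0],
    [0,0,0.003,-0.004,0,0,0]
  ]
}}

```text
t: 5.18
position: [547.4, 318.8, 393.2]
tool_rot: [179.9, -0.3, -3.5]
force: [-7.0, -12.7, 25.8]
opening: -0.002
```

```bash
python3 - <<'E'
from h import *
s=r.state();print(s['t'],s['position'],s['qpos'],s['force'],s['moment'])
q,e=r.read_camera('scene')
cv2.imwrite('pics/g.png',cv2.resize(q[90:220,350:490],None,fx=4,fy=4,interpolation=cv2.INTER_CUBIC))
E
```

```text
5.1833 [547.39597246 318.76637388 393.2272054 ] [ 19.66075004  32.35797273  66.08230369  -0.20439454  81.30826284
 113.22975367] [ -6.96545813 -12.68829068  25.8330217 ] [-2.1879259   1.35133571  0.00368637]
```

View pics/g.png

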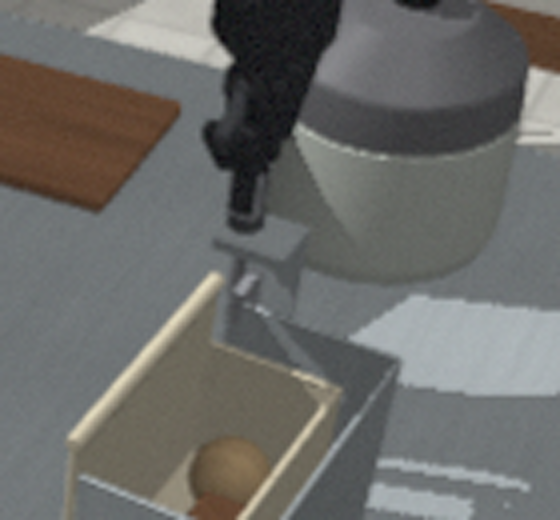

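The press meets a hard stop at 26 N, with the tip at z = 220. Next I raise the arm, look again, and head for the sign.

Call:
{"api": "step_arm", "payload": {
  "motion": [
    [0,0,0,0.02,0,0,0],
    [0,0,0,0.05,0,0,0],
    [0,-0.04,-0.04,0.06,0,0,0],
    [0.085,-0.07,-0.07,0.06,0,0,0],
    [0.085,-0.09,-0.105,0.06,0,0,0],
    [0.085,-0.11,-0.14,0.06,0,0,0],
    [0.085,-0.125,-0.175,0.06,0,0,0],
    [0.085,-0.14,-0.21,0.06,0,0,0]
  ]
}}

```text
t: 5.9
position: [408.3, 114.3, 448.5]
tool_rot: [-180.0, -0.0, -3.4]
force: [1.3, -1.6, 0.1]
opening: 0.711
```

```bash
python3 - <<'E'
from h import *
s=r.state();print(s['t'],s['position'],s['qpos'],s['force'])
p,d=r.read_camera('top');q,e=r.read_camera('scene')
cv2.imwrite('pics/h.png',cv2.resize(q[90:240,320:480],None,fx=4,fy=4,interpolation=cv2.INTER_CUBIC))
for n,C,b in(('top',cloud('top',d),(145,170,172,195)),('scene',cloud('scene',e),(400,120,430,160))):
    x0,y0,x1,y1=b;Q=C[y0:y1,x0:x1].reshape(-1,3);Q=Q[Q[:,2]>212];print(n,len(Q),Q.mean(0),Q[:,2].max(),np.median(Q[:,2]))
E
```

```text
5.9 [408.26459067 114.29064989 448.53968943] [-2.85067099e-01  3.06071310e+00  9.71928803e+01  1.45685988e-02
  7.97137440e+01  9.31478739e+01] [ 1.33727695 -1.58794809  0.09066216]
top 98 [545.99149739 320.67314924 219.3986862 ] 228.92487693927092 219.7372472154534
scene 57 [549.50907781 319.55632806 217.85837774] 221.7539558935291 218.63181145778094
```

View pics/h.png

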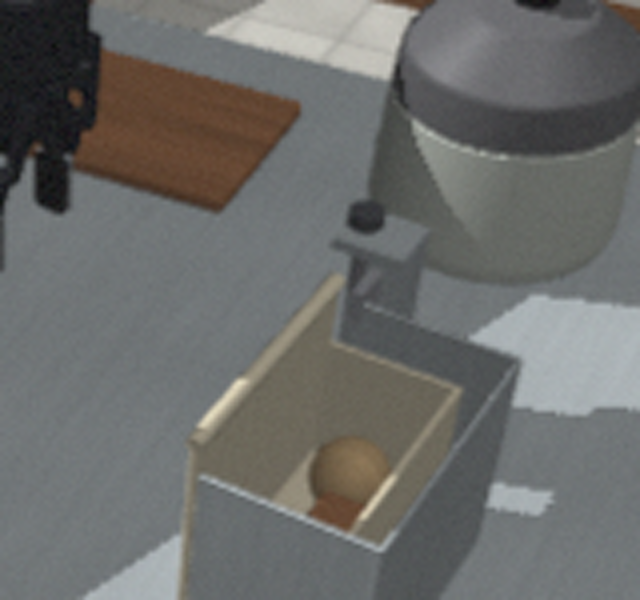

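Depth puts the pin head at about 219.5 mm, so it is fully down, and the bin is shut. Now I refine the sign pose, because my plate and stand estimates disagree by about 15 mm.

```bash
python3 - <<'E'
from h import *
for n in('scene','top'):
    p,d=r.read_camera(n);np.save(n+'1.npy',d);cv2.imwrite(f'pics/{n}1.png',p)
t=cv2.imread('pics/top1.png')[180:270,340:425];s=cv2.imread('pics/scene1.png')[270:370,250:340]
cv2.imwrite('pics/i.png',cv2.resize(t,None,fx=6,fy=6,interpolation=cv2.INTER_CUBIC));cv2.imwrite('pics/j.png',cv2.resize(s,None,fx=6,fy=6,interpolation=cv2.INTER_CUBIC))
E
```

```text
(no output)
```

View pics/i.png

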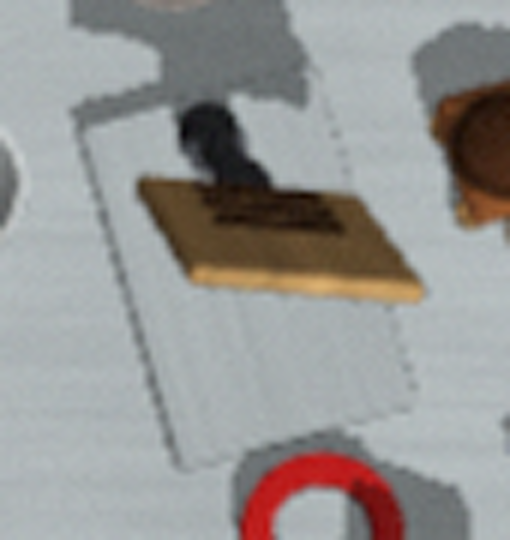

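View pics/j.png

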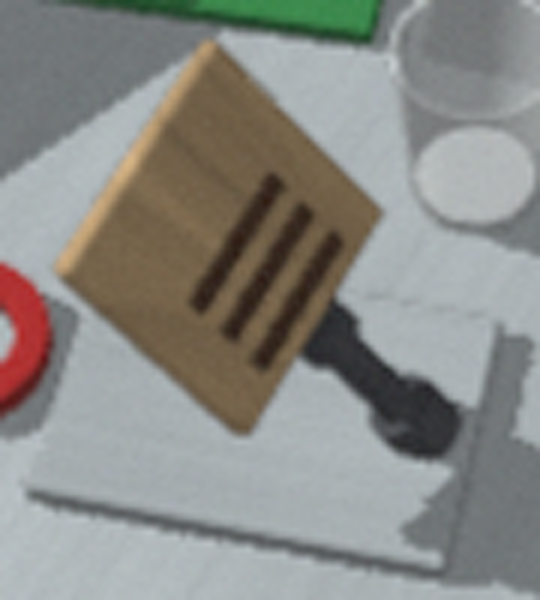

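```bash
cat > fit.py <<'E'
from h import *
from scipy.optimize import least_squares
i=lambda u,v:((u+.5)/6-.5+340,(v+.5)/6-.5+180)
j=lambda u,v:((u+.5)/6-.5+250,(v+.5)/6-.5+270)
th=.61;A=np.array([-np.sin(th),0,np.cos(th)]);N0=np.array([np.cos(th),0,np.sin(th)]);Y=np.array([0,1,0.])
def sp(x,y,yaw,phi,s,w,o):
    n=N0*np.cos(phi)+Y*np.sin(phi); l=Y*np.cos(phi)-N0*np.sin(phi)
    P=np.array([40,0,12])+A*s+l*w+n*o
    c,sn=np.cos(yaw),np.sin(yaw);return np.array([x+c*P[0]-sn*P[1],y+sn*P[0]+c*P[1],P[2]])
def bp(x,y,yaw,ox,a,b,z):
    c,sn=np.cos(yaw),np.sin(yaw);a=a+ox;return np.array([x+c*a-sn*b,y+sn*a+c*b,z])
if __name__=='__main__':
    B=[('top',i(180,467),-80,55),('top',i(413,406),-80,-55),('top',i(80,122),80,55),('top',i(318,70),80,-55),('scene',j(28,492),-80,-55),('scene',j(443,570),80,-55),('scene',j(500,323),80,55)]
    F=[('top',i(140,181),70,50),('top',i(358,199),70,-50),('top',i(420,287),175,-50),('top',i(192,268),175,50),
     ('scene',j(215,50),175,50),('scene',j(383,212),70,50),('scene',j(245,433),70,-50),('scene',j(72,272),175,-50)]
    def res(p,useB=1,useF=1):
        x,y,yaw,phi,ox=p;o=[]
        if useB:
            for n,uv,a,b in B:o+=list(np.subtract(proj(n,bp(x,y,yaw,ox,a,b,12)),uv))
        if useF:
            for n,uv,s,w in F:o+=list(np.subtract(proj(n,sp(x,y,yaw,phi,s,w,5)),uv))
        return np.array(o)
    for k in((1,1),(0,1)):
        f=least_squares(lambda p:np.r_[res(p,*k),(0 if k[0] else p[4]*.01)],[507,-218,.28,-.36,0],x_scale=[10,10,.1,.1,10],loss='soft_l1');print(k,f.x.round(3),np.degrees(f.x[2]));print(res(f.x).reshape(-1,2).round(1).tolist())
        x,y,yaw,phi,_=f.x;print('top',sp(x,y,yaw,phi,175,0,0).round(1))
E
python3 fit.py
```

```text
(1, 1) [ 5.24950e+02 -2.11858e+02  2.85000e-01 -3.60000e-01 -1.90710e+01] 16.310456712649366
[[-0.6, -0.2], [0.8, -0.7], [-0.2, -0.1], [-0.3, -1.8], [-2.0, -1.6], [-0.6, -0.2], [0.2, -1.2], [-0.6, -1.6], [0.6, -1.4], [1.6, -0.3], [-0.2, -0.3], [-0.6, -2.8], [0.2, -0.4], [-0.2, 1.5], [-2.9, -0.2]]
top [ 467.1 -228.8  155.4]
(0, 1) [ 5.24558e+02 -2.10929e+02  2.93000e-01 -3.72000e-01  0.00000e+00] 16.802271806761674
[[-2.6, -6.9], [-1.4, -7.7], [-2.7, -6.5], [-2.9, -8.4], [6.4, 0.0], [8.4, 0.9], [8.2, -0.4], [-0.9, -1.5], [0.2, -1.2], [1.3, -0.2], [-0.3, -0.2], [-0.6, -3.0], [0.2, -0.8], [-0.1, 1.1], [-2.8, -0.4]]
top [ 466.9 -228.3  155.4]
```

```bash
cat > kin.py <<'E'
from fit import *
from scipy.spatial.transform import Rotation as Ro
D=np.array([[-83.962,17.957,85.849,169.507,-496.853,404.191],[3.4704,1.9976,104.984,376.349,139.331,404.638],[8.599,26.633,87.6795,518.722,196.069,312.537],[20.080,31.739,58.708,549.826,324.914,450.565],[19.661,32.358,66.082,547.396,318.766,393.227],[-.285,3.0607,97.193,408.265,114.291,448.540]])
q1,q2,q3=np.radians(D[:,:3].T)
f=np.cos(q1)*D[:,3]+np.sin(q1)*D[:,4];l=-np.sin(q1)*D[:,3]+np.cos(q1)*D[:,4]
z0=np.zeros_like(q1);o=z0+1
M=np.r_[np.c_[np.sin(q2),np.sin(q2+q3),np.cos(q2+q3),o,z0],np.c_[np.cos(q2),np.cos(q2+q3),-np.sin(q2+q3),z0,o]]
S,rs,rk,sv=np.linalg.lstsq(M,np.r_[f,D[:,5]],rcond=None)
L2,L3,E3,r1,h=S;LAT=l.mean()
def fk(q,d6):
    q=np.radians(q);Rz=lambda a:Ro.from_euler('z',a);Ry=lambda a:Ro.from_euler('y',a)
    R=Rz(q[0])*Ry(q[1]+q[2])*Rz(q[3])*Ry(q[4])*Rz(q[5]+np.pi/2)
    w=np.array([r1+L2*np.sin(q[1])+L3*np.sin(q[1]+q[2])+E3*np.cos(q[1]+q[2]),LAT,h+d6+L2*np.cos(q[1])+L3*np.cos(q[1]+q[2])-E3*np.sin(q[1]+q[2])])
    return Rz(q[0]).apply(w)+R.apply([0,0,d6]),R
def ik(p,R,q0,d6):
    def e(q):
        a,b=fk(q,d6);return np.r_[(a-p)/10,10*(b.inv()*R).as_rotvec()]
    lo=[-168.4,-55.5,10.7,-70.6,1,-165];hi=[168.4,124.5,146.9,250.6,178,165]
    s=least_squares(e,np.clip(q0,np.add(lo,1),np.subtract(hi,1)),bounds=(lo,hi),x_scale=30.);return s.x,s.cost
SX,SY,YAW,PHI=525,-211.5,np.radians(16.5),-.366
def goal(phi,s,flip):
    """tool pose with grasp point s mm along axis, jaw along plate normal at phi"""
    g=lambda *a:sp(SX,SY,YAW,*a)
    b=g(0,0,0,0);a=g(0,1,0,0)-b;n=g(phi,0,0,1)-b
    z=-a;y=n*flip;x=np.cross(y,z)
    return g(0,s,0,0)+a*155,Ro.from_matrix(np.c_[x,y,z])
E
python3 - <<'E'
from kin import *
print('S',S.round(1),LAT,l.round(1),rs)
st=r.state()
for d6 in(0,100,150):
  print(fk(st['qpos'],d6)[0],st['position'])
  for flip in(1,-1):
    for phi in(PHI,-np.pi):
      for s in(163,):
        p,R=goal(phi,s,flip)
        best=min((ik(p,R,np.array([a,10,100,q4,60,q6]),d6) for a in(-45,) for q4 in(-45,0,90,180) for q6 in(-120,-60,0,60,120)),key=lambda t:t[1])
        print(d6,flip,round(phi,2),p.round(1),best[0].round(1),round(best[1],3))
for flip in(1,-1):
    p,R=goal(PHI,163,flip);R0=Ro.from_euler('xyz',st['tool_rot'],degrees=True)
    print(flip,(R*R0.inv()).as_rotvec().round(3),p-st['position'])
E
```

```text
S [4.384e+02 3.979e+02 4.070e+01 1.000e-01 1.216e+02] 116.27063912594281 [116.3 116.3 116.3 116.4 116.  116.3] [0.34051485]
[409.80545804 114.74522064 448.94537558] [409.79575853 114.8086906  448.99234218]
0 1 -0.37 [ 388.7 -251.9  272.6] [-47.5  19.5 105.6  44.4  47.4 -71.8] 0.0
0 1 -3.14 [ 388.7 -251.9  272.6] [-47.5  19.5 105.6  44.4  47.4  87.2] 0.0
0 -1 -0.37 [ 388.7 -251.9  272.6] [-47.5  19.5 105.6  44.4  47.4 108.2] 0.0
0 -1 -3.14 [ 388.7 -251.9  272.6] [-47.5  19.5 105.6  44.4  47.4 -92.8] 0.0
[409.9191853  114.78639997 448.94544873] [409.79575853 114.8086906  448.99234218]
100 1 -0.37 [ 388.7 -251.9  272.6] [-54.5  17.5 112.2  46.6  48.2 -81.4] 0.0
100 1 -3.14 [ 388.7 -251.9  272.6] [-54.5  17.5 112.2  46.6  48.2  77.6] 0.0
100 -1 -0.37 [ 388.7 -251.9  272.6] [-54.5  17.5 112.2  46.6  48.2  98.6] 0.0
100 -1 -3.14 [ 388.7 -251.9  272.6] [ -54.5   17.5  112.2   46.6   48.2 -102.4] 0.0
[409.97604893 114.80698963 448.9454853 ] [409.79575853 114.8086906  448.99234218]
150 1 -0.37 [ 388.7 -251.9  272.6] [-58.4  16.8 115.1  47.3  48.9 -86.3] 0.0
150 1 -3.14 [ 388.7 -251.9  272.6] [-58.4  16.8 115.1  47.3  48.9  72.7] 0.0
150 -1 -0.37 [ 388.7 -251.9  272.6] [-58.4  16.8 115.1  47.3  48.9  93.7] 0.0
150 -1 -3.14 [ 388.7 -251.9  272.6] [ -58.4   16.8  115.1   47.3   48.9 -107.3] 0.0
1 [-0.318 -0.594  1.503] [ -21.11293627 -366.68767824 -176.34427251]
-1 [ 0.598 -0.317 -1.531] [ -21.11293627 -366.68767824 -176.34427251]
```

Call:
{"api": "step_arm", "payload": {
  "motion": [
    [0.085,-0.076,-0.383,0,-0.318,-0.594,1.503],
    [0.085,-0.076,-0.383,0,-0.318,-0.594,1.503],
    [0.085,-0.076,-0.383,0,-0.318,-0.594,1.503],
    [0.085,-0.076,-0.383,0,-0.318,-0.594,1.503],
    [0.085,-0.076,-0.383,-0.05,-0.318,-0.594,1.503],
    [0.085,-0.076,-0.383,-0.094,-0.318,-0.594,1.503],
    [0.085,-0.076,-0.383,-0.094,-0.318,-0.594,1.503],
    [0.085,-0.076,-0.383,-0.094,-0.318,-0.594,1.503]
  ]
}}

```text
t: 6.77
position: [364.0, -129.8, 409.9]
tool_rot: [167.8, -12.7, 38.6]
force: [0.1, 0.4, -0.2]
opening: 1.0
```

```bash
cat > go.py <<'E'
import sys
from kin import *
phi,s=float(sys.argv[1]),float(sys.argv[2])
st=r.state();p,R=goal(phi,s,1);R0=Ro.from_euler('xyz',st['tool_rot'],degrees=True)
print('t',st['t'],'pos',st['position'].round(1),'q',st['qpos'].round(1),'F',st['force'].round(1),'M',st['moment'].round(2),'open',round(st['opening'],3))
print('shift',(p-st['position']).round(1),'rot',(R*R0.inv()).as_rotvec().round(3))
E
python3 go.py -0.366 263
```

```text
t 6.7667 pos [ 364.  -129.8  409.9] q [-39.3  -3.4 110.1  11.2  59.1   8.9] F [ 0.1  0.4 -0.2] M [0.01 0.15 0.03] open 1.0
shift [ -30.2 -138.4  -55.3] rot [-0.176 -0.323  0.793]
```

Call:
{"api": "step_arm", "payload": {
  "motion": [
    [0.085,-0.03,-0.138,-0.055,-0.176,-0.323,0.793],
    [0.085,-0.03,-0.138,-0.055,-0.176,-0.323,0.793],
    [0.085,-0.03,-0.138,-0.055,-0.176,-0.323,0.793],
    [0.085,-0.03,-0.138,-0.055,-0.176,-0.323,0.793],
    [0.085,-0.03,-0.138,-0.055,-0.176,-0.323,0.793],
    [0.085,-0.03,-0.138,-0.055,-0.176,-0.323,0.793],
    [0.085,-0.03,-0.138,-0.055,-0.176,-0.323,0.793],
    [0.085,-0.03,-0.138,-0.055,-0.176,-0.323,0.793]
  ]
}}

```text
t: 7.43
position: [334.5, -267.5, 354.7]
tool_rot: [148.4, -12.6, 85.3]
force: [0.8, -0.5, -0.5]
opening: 0.99
```

```bash
python3 go.py -0.366 263; python3 - <<'E'
from h import *
p,d=r.read_camera('top');q,e=r.read_camera('scene')
a=cv2.resize(p[140:300,310:470],(400,400));b=cv2.resize(q[220:380,200:360],(400,400))
cv2.imwrite('pics/k.png',np.hstack([a,b]))
E
```

```text
t 7.4333 pos [ 334.5 -267.5  354.7] q [-60.6   6.4 110.5  38.4  60.  -71.3] F [ 0.8 -0.5 -0.5] M [-0.08  0.25  0.02] open 0.99
shift [-0.7 -0.6 -0.1] rot [-0.015 -0.025  0.059]
```

View pics/k.png

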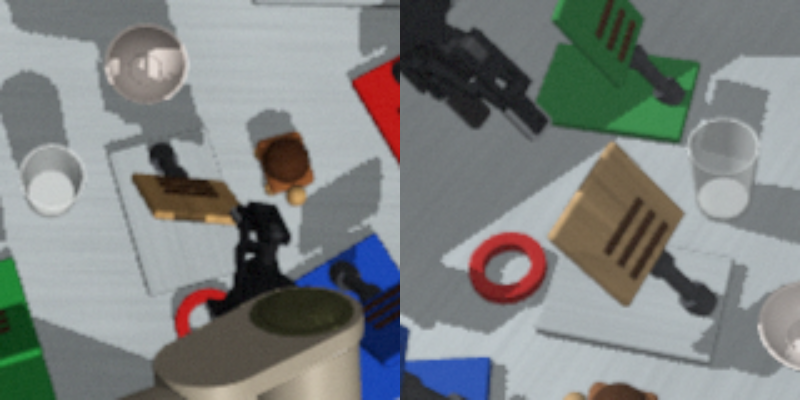

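```bash
python3 - <<'E'
from kin import *
for s in(245,258,175):
    P=sp(SX,SY,YAW,PHI,s,0,0)
    for o in(-45,0,45):
        P=sp(SX,SY,YAW,PHI,s,0,o);u=proj('top',P);w=proj('scene',P);print(s,o,((u[0]-310)*2.5,(u[1]-140)*2.5),(400+(w[0]-200)*2.5,(w[1]-220)*2.5))
E
```

```text
245 -45 (np.float64(212.1179123567147), np.float64(291.7545690358604)) (np.float64(491.8575512644559), np.float64(130.01663745594612))
245 0 (np.float64(221.34714433100228), np.float64(247.86967331019525)) (np.float64(521.8274959789347), np.float64(132.9682163501738))
245 45 (np.float64(230.79681219968407), np.float64(202.93660735036127)) (np.float64(554.1371344972998), np.float64(136.15021912126537))
258 -45 (np.float64(215.7082599712136), np.float64(297.7766707771511)) (np.float64(481.3600466059393), np.float64(120.1484651205925))
258 0 (np.float64(225.056118752062), np.float64(253.60248937161208)) (np.float64(511.14883957842153), np.float64(122.74792629276803))
258 45 (np.float64(234.62910520249736), np.float64(208.36444609685918)) (np.float64(543.2806087208576), np.float64(125.55184273061172))
175 -45 (np.float64(193.73902416760643), np.float64(260.9276000483296)) (np.float64(545.982180816884), np.float64(180.8964597932686))
175 0 (np.float64(202.37214705669246), np.float64(218.54076542615914)) (np.float64(576.7978062276972), np.float64(185.5790031586099))
175 45 (np.float64(211.2026926135681), np.float64(175.184626639345)) (np.float64(609.9265186135159), np.float64(190.61302827789518))
```

The fingertip is within a few pixels of its predicted position: about (237,205) in the top view and (543,133) in the scene view. I descend along the axis to the grasp.

Call:
{"api": "step_arm", "payload": {
  "motion": [
    [0.085,-0.001,-0.001,0,-0.015,-0.025,0.059],
    [0.085,0.01,0.003,-0.017,-0.015,-0.025,0.059],
    [0.085,0.025,0.007,-0.04,-0.015,-0.025,0.059],
    [0.085,0.038,0.011,-0.058,-0.015,-0.025,0.059],
    [0.085,0.046,0.013,-0.07,-0.015,-0.025,0.059],
    [0.085,0.052,0.015,-0.079,-0.015,-0.025,0.059],
    [0.085,0.056,0.016,-0.084,-0.015,-0.025,0.059],
    [0.085,0.056,0.016,-0.084,-0.015,-0.025,0.059]
  ]
}}

```text
t: 8.2
position: [390.3, -250.6, 270.7]
tool_rot: [147.1, -11.9, 88.7]
force: [0.5, 0.1, 0.2]
opening: 0.99
```

```bash
python3 go.py -0.366 160; python3 - <<'E'
from h import *
p,d=r.read_camera('top');q,e=r.read_camera('scene')
a=cv2.resize(p[160:280,330:450],(400,400));b=cv2.resize(q[250:370,230:350],(400,400))
cv2.imwrite('pics/l.png',np.hstack([a,b]))
E
```

```text
t 8.2 pos [ 390.3 -250.6  270.7] q [-52.9  17.9 111.2  46.3  47.6 -79.2] F [0.5 0.1 0.2] M [-0.08  0.26  0.02] open 0.99
shift [ 0.  -0.8 -0.5] rot [-0.002 -0.004  0.006]
```

View pics/l.png

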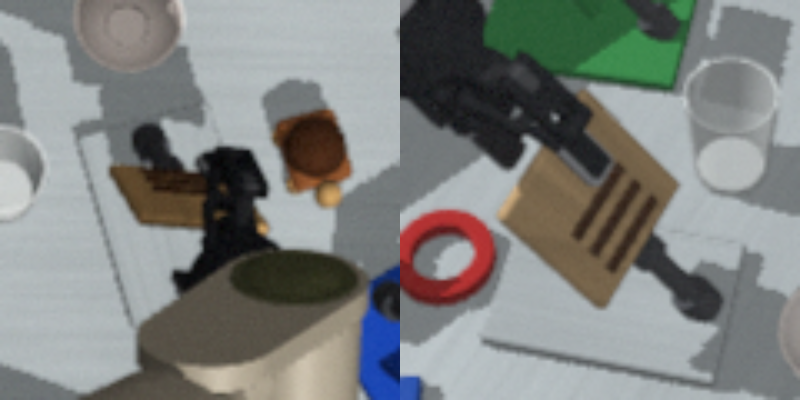

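The fingers straddle the plate above the bars. Closing.

Call:
{"api": "step_arm", "payload": {
  "motion": [
    [0.04,0,-0.001,0,0,0,0],
    [0.03,0,-0.001,0,0,0,0],
    [0.02,0,-0.001,0,0,0,0],
    [0.015,0,-0.001,0,0,0,0],
    [0.005,0,-0.001,0,0,0,0],
    [0.005,0,-0.001,0,0,0,0],
    [0.005,0,-0.001,0,0,0,0],
    [0.005,0,-0.001,0,0,0,0]
  ]
}}

```text
t: 8.97
position: [390.2, -252.2, 272.2]
tool_rot: [146.9, -11.8, 88.7]
force: [8.2, 1.6, 3.6]
opening: 0.109
```

```bash
python3 go.py -0.366 160
```

```text
t 8.9667 pos [ 390.2 -252.2  272.2] q [-53.   17.8 111.   46.4  47.7 -79.4] F [8.2 1.6 3.6] M [ 0.11 -0.62 -0.05] open 0.109
shift [ 0.1  0.8 -2. ] rot [ 0.    -0.     0.006]
```

It is gripped, with the opening at about 9.3 mm. I'll turn it about the post axis, first by −0.6 rad.

Call:
{"api": "step_arm", "payload": {
  "motion": [
    [0.005,0.001,0,0.0005,0.0549,0.0163,-0.082],
    [0.005,0.001,0,0.0005,0.1098,0.0326,-0.164],
    [0.005,0.001,0,0.0005,0.1647,0.0489,-0.246],
    [0.005,0.001,0,0.0005,0.2196,0.0652,-0.328],
    [0.005,0.001,0,0.0005,0.2745,0.0815,-0.41],
    [0.005,0.001,0,0.0005,0.3294,0.0978,-0.492],
    [0.005,0.001,0,0.0005,0.3294,0.0978,-0.492]
  ]
}}

```text
t: 9.55
position: [390.7, -252.4, 272.4]
tool_rot: [158.6, -28.1, 56.0]
force: [-1.5, -2.5, 5.7]
opening: 0.104
```

```bash
python3 go.py -3.1416 160;python3 - <<'E'
from h import *
p,d=r.read_camera('top');q,e=r.read_camera('scene')
a=cv2.resize(p[160:280,330:450],(400,400));b=cv2.resize(q[250:370,230:350],(400,400))
cv2.imwrite('pics/m.png',np.hstack([a,b]))
E
```

```text
t 9.55 pos [ 390.7 -252.4  272.4] q [-53.   17.9 110.9  46.1  47.8 -44.5] F [-1.5 -2.5  5.7] M [0.08 0.43 0.03] open 0.104
shift [-0.4  1.  -2.2] rot [ 1.189  0.348 -1.777]
```

View pics/m.png

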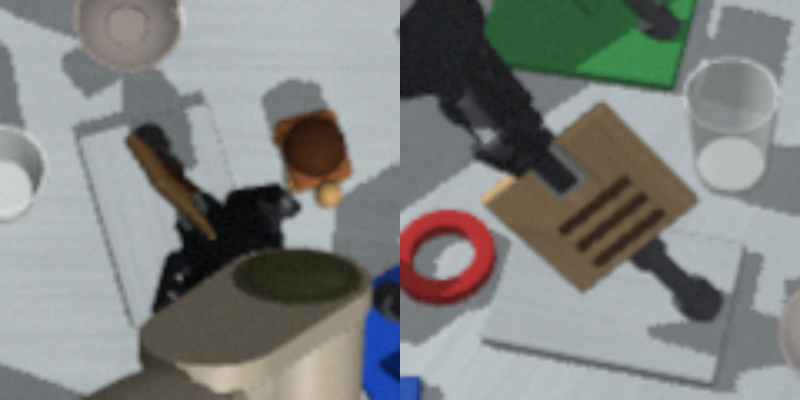

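The sign turns with the gripper at low force, so I continue.

Call:
{"api": "step_arm", "payload": {
  "motion": [
    [0.005,0,0,0,0.0659,0.0196,-0.0984],
    [0.005,0,0,0,0.1318,0.0391,-0.1968],
    [0.005,0,0,0,0.1976,0.0587,-0.2952],
    [0.005,0,0,0,0.2635,0.0782,-0.3936],
    [0.005,0,0,0,0.3294,0.0978,-0.492],
    [0.005,0,0,0,0.3953,0.1174,-0.5904],
    [0.005,0,0,0,0.4612,0.1369,-0.6888],
    [0.005,0,0,0,0.527,0.1565,-0.7872]
  ]
}}

```text
t: 10.32
position: [390.7, -252.6, 272.4]
tool_rot: [-166.1, -32.2, -8.4]
force: [-0.6, -4.3, 4.2]
opening: 0.109
```

Call:
{"api": "step_arm", "payload": {
  "motion": [
    [0.005,0,0,0,0.0659,0.0196,-0.0984],
    [0.005,0,0,0,0.1318,0.0391,-0.1968],
    [0.005,0,0,0,0.1976,0.0587,-0.2952],
    [0.005,0,0,0,0.2635,0.0782,-0.3936],
    [0.005,0,0,0,0.3294,0.0978,-0.492],
    [0.005,0,0,0,0.3953,0.1174,-0.5904],
    [0.005,0,0,0,0.4612,0.1369,-0.6888],
    [0.005,0,0,0,0.527,0.1565,-0.7872]
  ]
}}

```text
t: 10.98
position: [390.6, -252.7, 272.2]
tool_rot: [-145.9, -8.0, -61.8]
force: [-1.2, -6.3, 2.1]
opening: 0.105
```

```bash
python3 go.py -3.1416 160
```

```text
t 10.9833 pos [ 390.6 -252.7  272.2] q [-53.1  17.9 110.9  46.2  48.   65.4] F [-1.2 -6.3  2.1] M [-0.34  0.47 -0.06] open 0.105
shift [-0.3  1.4 -2. ] rot [ 0.134  0.04  -0.203]
```

Call:
{"api": "step_arm", "payload": {
  "motion": [
    [0.005,0,0,0,0.0549,0.0163,-0.082],
    [0.005,0,0,0,0.1098,0.0326,-0.164],
    [0.005,0,0,0,0.1372,0.0408,-0.205],
    [0.005,0,0,0,0.1372,0.0408,-0.205],
    [0.005,0,0,0,0.1372,0.0408,-0.205]
  ]
}}

```text
t: 11.4
position: [390.5, -252.8, 272.2]
tool_rot: [-145.0, 0.0, -73.4]
force: [-2.1, -7.0, 2.0]
opening: 0.103
```

```bash
python3 go.py -3.1416 160;python3 - <<'E'
from h import *
p,d=r.read_camera('top');q,e=r.read_camera('scene')
a=cv2.resize(p[160:280,330:450],(400,400));b=cv2.resize(q[250:370,230:350],(400,400))
cv2.imwrite('pics/n.png',np.hstack([a,b]))
E
```

```text
t 11.4 pos [ 390.5 -252.8  272.2] q [-53.1  17.9 110.9  46.3  48.   79.3] F [-2.1 -7.   2. ] M [-0.28  0.51 -0.13] open 0.103
shift [-0.2  1.4 -2. ] rot [-0.     0.    -0.002]
```

View pics/n.png

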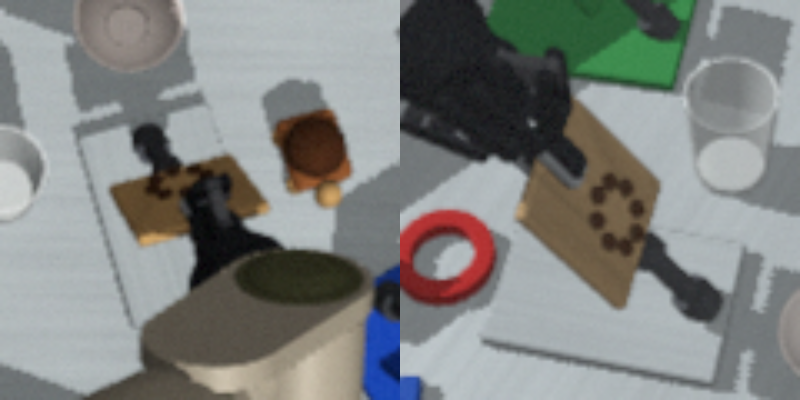

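The studs now face up and away, and the plate looks square to the base. I release and back off along the axis.

Call:
{"api": "step_arm", "payload": {
  "motion": [
    [0.012,0,0,0,0,0,0],
    [0.03,0,0,0,0,0,0],
    [0.05,0,0,0,0,0,0],
    [0.07,0,0,0,0,0,0],
    [0.085,0,0,0,0,0,0],
    [0.085,0,0,0,0,0,0],
    [0.085,0,0,0,0,0,0],
    [0.085,0,0,0,0,0,0]
  ]
}}

```text
t: 12.17
position: [390.6, -252.0, 271.9]
tool_rot: [-145.0, 0.2, -73.4]
force: [-0.2, -0.8, 0.3]
opening: 0.994
```

Call:
{"api": "step_arm", "payload": {
  "motion": [
    [0.085,-0.0055,-0.0016,0.0082,0,0,0],
    [0.085,-0.016,-0.005,0.025,0,0,0],
    [0.085,-0.033,-0.01,0.049,0,0,0],
    [0.085,-0.055,-0.016,0.082,0,0,0],
    [0.085,-0.066,-0.02,0.11,0,0,0],
    [0.085,-0.09,-0.05,0.14,0,0,0],
    [0.085,-0.12,-0.08,0.15,0,0,0],
    [0.085,-0.12,-0.1,0.16,0,0,0]
  ]
}}

```text
t: 12.83
position: [267.8, -352.7, 434.0]
tool_rot: [-145.1, 0.0, -73.5]
force: [0.6, -0.2, -0.6]
opening: 0.994
```

```bash
python3 go.py -3.1416 160;python3 - <<'E'
from h import *
for n in('scene','top'):
    p,d=r.read_camera(n);np.save(n+'2.npy',d);cv2.imwrite(f'pics/{n}2.png',p)
t=cv2.imread('pics/top2.png')[180:270,340:425];s=cv2.imread('pics/scene2.png')[270:370,250:340]
o=np.hstack([cv2.resize(t,None,fx=4.4,fy=4.4,interpolation=cv2.INTER_CUBIC)[:396],cv2.resize(s,None,fx=4.4,fy=4.4,interpolation=cv2.INTER_CUBIC)[:396]])
cv2.imwrite('pics/o.png',o);print(o.shape)
S=cloud('scene',np.load('scene2.npy'));W=cloud('top',np.load('top2.npy'))
for n,C,img in(('scene',S,cv2.imread('pics/scene2.png')),('top',W,cv2.imread('pics/top2.png'))):
    hsv=cv2.cvtColor(img,cv2.COLOR_BGR2HSV)
    box=(250,270,330,350) if n=='scene' else (355,195,415,240)
    m=np.zeros((480,640),bool);m[box[1]:box[3],box[0]:box[2]]=1
    w=m&(hsv[...,0]>8)&(hsv[...,0]<25)&(hsv[...,1]>70)&(hsv[...,2]>60)&(C[...,2]>45)
    q=C[w];q=q[~np.isnan(q[:,0])]
    for _ in range(8):
        u,s,vt=np.linalg.svd(q-q.mean(0),full_matrices=False);e=(q-q.mean(0))@vt[2];q=q[abs(e)<max(3.5,1.5*e.std())]
    nn=vt[2]*np.sign(vt[2][2]);yw=np.radians(16.5)
    a=np.array([np.cos(yw)*nn[0]+np.sin(yw)*nn[1],-np.sin(yw)*nn[0]+np.cos(yw)*nn[1],nn[2]])
    print(n,len(q),nn.round(3),e.std(),'offsquare rad',np.arctan2(a[1],a[0]*np.cos(.61)+a[2]*np.sin(.61)))
E
```

```text
t 12.8333 pos [ 267.8 -352.7  434. ] q [-74.4   4.9  99.6  35.7  78.7  80.8] F [ 0.6 -0.2 -0.6] M [-0.11  0.26 -0.02] open 0.994
shift [ 122.5  101.4 -163.9] rot [-0.    -0.001 -0.   ]
(396, 770, 3)
scene 1386 [0.783 0.231 0.578] 1.263791479001742 offsquare rad -0.0012316692323280786
top 618 [0.782 0.232 0.579] 1.4942402053226154 offsquare rad 0.00018249162412462317
```

View pics/o.png

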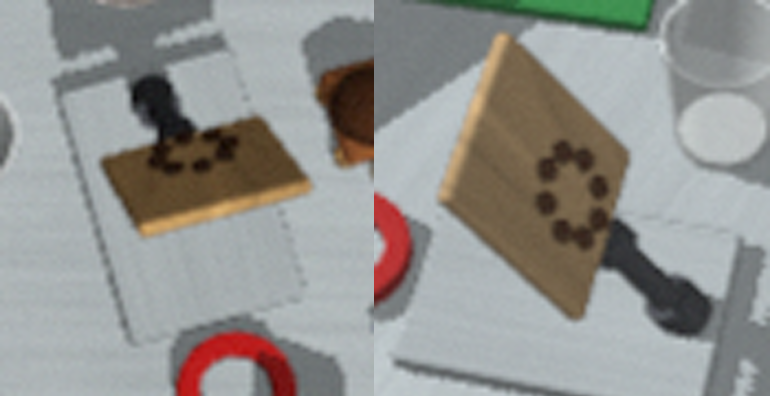

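View pics/scene2.png

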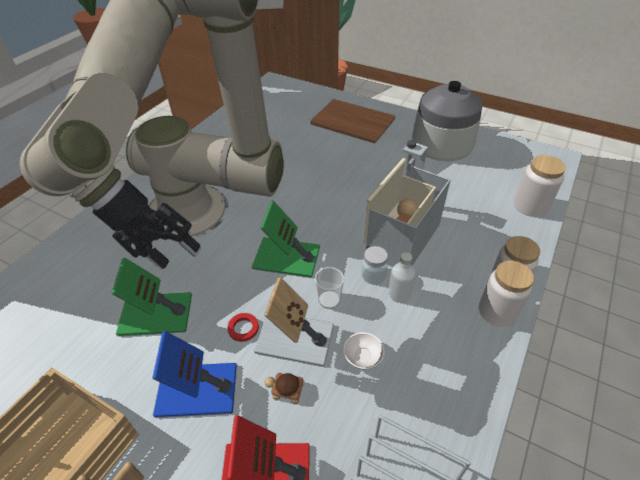

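Everything checks out: the sign is square within about 0.001 rad relative to my fitted stand yaw, the bin is shut and the pin is down. The bystanders appear at the same pixels as before, and the gripper is clear. I'm handing it in.

```bash
python3 -c "
from plant import r
print(r.hand_in())"
```

```text
the job is handed in; nothing more can be done
None
```

I shut the bin, pressed the lock pin down, and turned the sign so its stud face looks up and away from the robot. The job is handed in, with the robot's clock at about 13 s.

- **Bin:** I pushed it by its lip until it met the stop with about 20 N. It was still shut in the last picture.
- **Pin:** I pressed it to a hard stop at about 26 N, which brought the fingertips to about 220 mm. Camera depth then read the head at 218–220 mm, which is fully down.
- **Sign:** I pinched it from its top edge, turned it −2.78 rad about its post, released it and backed away. Plane fits from both cameras put it within 0.002 rad of square. They rely on a stand yaw I fitted at about 16.5°, uncertain by roughly half a degree (0.01 rad).
- **Other things:** The bystanders look unmoved in the last scene picture, and the gripper is clear of everything.

One check disagreed: my first estimate of the sign's axis, which took the base plate as centred on the stand's origin, was about 15 mm off. A joint fit of the plate and base put the base plate about 19 mm towards the robot from that origin. I used that fit, and the grasp force stayed under 10 N.

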